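# Tip the bench skip into its catch tray and hook it up again

## Task

Slide the catch tray fully home against its stop under the bench skip; with the tray there and the catch hook swung clear, tip the skip over until all three pieces have dropped into the tray. Then stand the skip fully upright again and swing the hook back over its pin so that it is closed, leaving the tray fully home with the pieces in it. Do not knock over or shove the block, the bottle or the flange that stand round the fixture.

Things in the scene. Friction and masses are not known exactly. Their poses are not given: they have to be found in the camera images.
- stand: grey welded steel stand, fixed; base sheet 210 x 362 mm, its top 18 mm above the table. Origin on the table straight below the skip's tilting axis, midway between the two cheeks. Its x runs along the tilting axis (away from the robot), its y is the way the skip pours (the tray side, where the tray's handle sticks out), z up. Base runs from y = -100 to +262 mm. Cheeks (196 mm high, 112 mm wide) at x = +-91 mm.
- trunnion (a point): middle of the skip's tilting axis (the axis runs along the stand's x), 172 mm above the table; fixed to the stand.
- skip (a joint): tilt of the skip in rad: 0 = upright on its rest (start, lower stop), grows as it tips towards the tray, 1.80 = upper stop. The skip is an open dark steel bin, 132 mm wide along x, rims 44 (lip) and 55 mm above the axis, floor 59 mm below it, lip 84 mm from the axis; sloping front plate. Stiff trunnions (0.4 N m friction): it stays where it is left. Pieces slide out from about 1.3 rad on; tip it to 1.7 to empty it.
- tip_bar (a point): middle of the tipping bar, a round bar 14 mm thick fixed to the skip behind its back rim, parallel to the tilting axis, 94 mm clear between its two arms. At tilt 0 it lies 104 mm behind (stand's -y) and 94 mm above the axis, 140 mm from it; it swings up, over and forward as the skip tips. Free space all round it: push it from either side with a finger, or pinch it. The point's frame turns with the skip.
- catch_hook (a joint): angle of the catch hook in rad: 0 = closed, upright, its nose 4 mm above the skip's catch pin so that the skip cannot tip; grows as its top swings away from the skip (stand's -y), clear of the pin from about 0.3; 0.95 = stop. Light friction, stays where it is left. It closes only when the skip is fully upright (tilt under about 0.05).
- hook_grip (a point): middle of the hook's grip peg, a round peg 12 mm thick and 36 mm long with an 18 mm ball at its outer end (24 mm out from this point), parallel to the tilting axis and sticking out towards the robot (stand's -x). 142 mm above the hook's pivot when closed. Push it sideways with a finger, or pinch it.
- hook_pivot (a point): point on the hook's pivot axis (runs along the stand's x), in the plane of hook_grip; 84 mm behind the tilting axis, 72 mm above the table; fixed to the stand.
- tray: loose open steel tray, 150 (x) x 180 (y) x 42 mm high, 0.55 kg, on the stand's base. Origin: centre of its underside; y points to its handle. Fully home its axes match the stand's, its rear wall touches the stop bar, its origin is 64 mm along the stand's +y; low guide strips 162 mm apart, flared, lead it in between the cheeks. Starts pulled out 95 to 106 mm, up to 12 mm sideways, 0.12 rad askew.
- tray_handle (a point): middle of the tray's loop handle: round bar 10 mm thick, 80 mm long, parallel to the tray's x, 45 mm out from the tray's front wall, 135 mm from the tray's centre, 34 mm above the tray's underside. Can be pinched from above (fingers before and behind the bar).
- angle_cross_mid (a point): middle of the angle-iron offcut (near the centre of its L section), 45 x 45 mm, 110 mm long, 5 mm thick, 0.37 kg; one of the three steel pieces lying in the skip.
- bolt_0_mid (a point): middle of the hex bolt, 28 mm head, 55 mm long, 0.1 kg; in the skip.
- nut_0_mid (a point): centre of the hex nut, 43 mm across, 19 mm high, 0.1 kg; in the skip.
- drilled_block: bystander: dark steel block 50 x 62 x 36 mm with a small hole in its top, lying on the table close behind the stand's tail (its -y end); origin at the centre of its underside.
- yellow_bottle: bystander: yellow bottle with red cap, 66 mm across, 205 mm high, standing on the table close behind the stand's tail (its -y end); origin at the centre of its underside.
- pipe_flange: bystander: steel pipe flange, 90 mm across, 24 mm high, lying on the table beyond the tray's handle (stand's +y end); origin at the centre of its underside.

How it is judged:
By the outcome, as a careful person would: the job done as asked, in the order asked, and still so for the second after the job is handed in, with the robot touching nothing.
It also fails if it takes over 70 s, if anything falls off the work surface, if the arm or the gripper's body presses on something with over 40 N, if the wrist force passes 120 N, or if a joint passes its speed limit or range.

## Robot

A 7-joint arm with a two-finger parallel gripper is mounted at the origin on the work surface; the furniture and walls round the work are solid. World frame = base frame: x ahead of the robot, y to its left, z up, the work surface at z = 0. Lengths are in m, angles in rad, forces in N, time in s.
With the tool pointing down it reaches from about 0.425 to 0.875 m from the base axis. Payload 8.4 kg.
Tool frame: the origin (TCP) lies at the very end of the fingers, on their centre line; the grasp point (between the pads) lies bot.grip_depth behind it (bot.grip_depth is the distance from the TCP to the grasp point, in m); y points along the fingers, x is the direction in which the jaws open and shut, and the axes are right-handed (so a half turn about y gives the same grasp; the last joint's range is limited). The gripper opens to 85 mm and grips with 20 to 120 N. Pads are 22 mm wide; open, the fingers measure 114 mm over their backs; the gripper's body (76 mm by 85 mm) begins 54 mm behind the grasp point. The pads swing forward as they close: fully open they stand 13 mm farther back than shut.
Start: joints at [-0.099, 0.333, 0.04, 1.465, -0.013, 1.343, -0.059], TCP at [0.65, -0, 0.231] pointing down, gripper open.
Joint ranges: [-2.58, 2.58], [-0.38, 2.09], [-1.3, 1.39], [0.25, 2.4], [-1.5, 4.64], [0.08, 2.09], [-2.65, 2.65]. Speed limits (rad/s): [2.22, 2.22, 2.79, 2.79, 3.14, 3.14, 3.14].

## Interface

Orientations are given as a 3x3 rotation matrix whose columns are the frame's x, y, z axes.
In Python, from workcell import status, grab_frame, bot, spotter gives the robot as it stands. The module is installed in compiled form; this text tells all that it offers.
- The arm moves only by the tool jog_arm, never from a script. Its argument "moves" is text: rows parted by semicolons, each of 7 numbers parted by spaces: the opening, from 0 (shut) to 1 (fully open), then the shift along the tool's x, y, z in units of 25 mm (1.0 is 25 mm), then the turn, a rotation vector about the tool's x, y, z in units of 6 degrees (1.0 is 6 degrees). In form: gripper tx ty tz wx wy wz; .... A call has 1 to 5 rows; each row shifts and turns the commanded pose from where the row before left it, along the tool's axes as they then stand; what a row does not reach is not made up. A row lasts 1/10 s, in which the tool goes at most 50 mm and 8.59 degrees, less where a joint would pass 70% of its speed; a pose out of reach is approached as far as the arm can. A call is refused whole if a number of a shift passes 1 or a number of a turn 1, either way. A call with a gripper value outside its range is refused whole. The fingers move at their own pace and stop on an object; "newtons" is the grip in N (left out, the last holds). Time passes only in rows, so rows that do not move let the fingers close. It gives the time, the measured TCP pose, the force and the opening at its end, in the units of the state.
- status.state(): the state, without advancing time (a new reading comes with each control period).
- grab_frame(name): name is "scene" or "side" or "wrist"; returns a dict with "frame" (420x560x3 uint8, red, green, blue), "vertical_fov" (degrees; the focal length in pixels is half the picture's height over the tangent of half this angle, whatever the lens; pixels are square), "cx", "cy" (the principal point, pixels), "k1" (the pictures are not rectified: a ray, as slopes to the right and down, at radius r is drawn at 1 + k1 r^2 times it, then the intrinsics apply), "eye" and "attitude" of the camera in the world. Camera axes: x right, y down, z forward; pixel columns grow to the right and rows downward; lengths in m; the calibration is good to about 2 mm. A picture is of the moment at which its call begins. There is no depth.
- bot.sign_off(): hands the job in, once; it reports no verdict.
Trained networks look in the newest picture that a camera, given by its name, has taken for a name from the list of things; names that differ only in an ending like _2 or _b are one class to them, and where a whole thing is asked for, a point or a joint stands for the part that bears it (a point fixed in the world has none). Each returns a list of dicts, best first, with "confidence" (0 to 1); they miss things now and then, are a little off and sometimes report something else, mostly with a low value. They report only what shows in the picture. A call takes as long as a camera call.
- spotter.search_frame(camera, label): "at" ([x, y, z] in m, in the coordinates of the camera as it stood for that picture, good to about 4 mm: the middle of the surface that is visible of it).
- spotter.outline_of(camera, label): "pixels" (420x560 bool, what is visible of it).
The state is a dict: "time": time; "qpos": joint angles; "joint_vel": joint speeds; "tau": joint torques, N m; "tcp_pos": TCP position; "tool_rot": TCP orientation; "force": force on the tool from outside, world axes, zero at the start; "wrist_torque": the same for the moment, N m; "opening": finger opening in m.
Only numpy, scipy, OpenCV 4.12 (cv2) and the standard library are available. Lean on these libraries where they do the work, as an engineer would, in place of code of your own. Each camera call takes 0.05 s, during which the arm holds its last target.

## Working session

There is one attempt and no reset: what is moved stays moved. The work goes in short steps, Python scripts to look and compute and a tool call to move; the robot and the scene stay as the last step left them, time stands still between calls to the robot, and variables do not carry over. Pictures are saved under pics/ and viewed, and the job is handed in when it is done.

Besides the shell and the picture viewer there is one more tool, called after ">>>" as name(argument=value, ...) on one line, values as JSON. jog_arm: Moves the arm, as the interface text tells. Its arguments: {"type":"object","properties":{"moves":{"type":"string"},"newtons":{"type":"number"}},"required":["moves"]}

```bash
ls; mkdir -p pics; cat > h.py <<'E'
import numpy as np, cv2
from workcell import status, grab_frame, bot, spotter
def K(f):
    fl=210/np.tan(np.radians(f["vertical_fov"])/2); return fl
def world(f,p): return np.array(f["eye"])+np.array(f["attitude"])@np.array(p)
def ray(f,u,v):
    fl=K(f); d=np.array([(u-f["cx"])/fl,(v-f["cy"])/fl]); s=d.copy()
    for _ in range(20): s=d/(1+f["k1"]*(s@s))
    r=np.array(f["attitude"])@np.array([s[0],s[1],1]); return np.array(f["eye"]),r/np.linalg.norm(r)
def proj(f,P):
    c=np.array(f["attitude"]).T@(np.array(P)-np.array(f["eye"])); s=c[:2]/c[2]; s=s*(1+f["k1"]*(s@s)); return s*K(f)+np.array([f["cx"],f["cy"]])
def onz(f,u,v,z):
    e,r=ray(f,u,v); return e+r*(z-e[2])/r[2]
def save(f,n): cv2.imwrite("pics/"+n,f["frame"][:,:,::-1])
def st():
    s=status.state(); print("t",round(s["time"],2),"tcp",np.round(s["tcp_pos"],4),"F",np.round(s["force"],1),"op",round(s["opening"],4)); print(np.round(s["tool_rot"],3)); print("q",np.round(s["qpos"],3)); return s
E
python3 - <<'E'
from h import *
st(); print(bot.grip_depth)
names=["stand","trunnion","skip","tip_bar","catch_hook","hook_grip","hook_pivot","tray","tray_handle","drilled_block","yellow_bottle","pipe_flange"]
for c in ["scene","side","wrist"]:
    f=grab_frame(c); save(f,c+"0.png"); print(c,f["vertical_fov"],np.round(f["eye"],3),np.round(f["attitude"],3).tolist(),f["k1"])
    for n in names:
        for d in spotter.search_frame(c,n)[:2]:
            w=world(f,d["at"]); print(n,round(d["confidence"],2),np.round(w,3),np.round(proj(f,w)))
E
```

```text
pics
t 0.0 tcp [ 0.6495 -0.      0.2304] F [-0.  -1.  -0.3] op 0.0852
[[ 1.    -0.002 -0.   ]
 [ 0.    -0.     1.   ]
 [-0.002 -1.    -0.   ]]
q [-0.099  0.334  0.04   1.466 -0.013  1.343 -0.058]
0.0187
scene 45.497438695527805 [0.071 0.968 0.892] [[-0.904, -0.23, 0.36], [-0.427, 0.527, -0.735], [-0.021, -0.818, -0.574]] -0.06263737910522911
stand 0.68 [ 0.53  -0.17   0.116] [321. 180.]
trunnion 0.73 [ 0.53  -0.169  0.115] [321. 180.]
skip 0.96 [ 0.556 -0.212  0.197] [318. 147.]
skip 0.36 [ 0.553 -0.006  0.03 ] [290. 233.]
tip_bar 0.84 [ 0.559 -0.211  0.194] [317. 148.]
hook_grip 0.61 [ 0.472 -0.25   0.214] [351. 141.]
hook_pivot 0.66 [ 0.552 -0.007  0.034] [291. 232.]
hook_pivot 0.62 [ 0.534 -0.165  0.118] [319. 180.]
tray 0.62 [ 0.558 -0.005  0.034] [288. 232.]
tray_handle 0.35 [ 0.62  -0.337  0.183] [315. 129.]
yellow_bottle 0.67 [ 0.619 -0.336  0.184] [315. 129.]
pipe_flange 0.64 [0.517 0.248 0.01 ] [259. 304.]
side 52.24217110641032 [ 0.033 -0.79   0.601] [[0.848, -0.192, 0.493], [-0.529, -0.333, 0.78], [0.014, -0.923, -0.385]] -0.10003988565325411
stand 0.95 [ 0.508 -0.211  0.1
[... 668 characters left out ...]
8 [0.525 0.059 0.041] [268. 255.]
wrist 58.70588280509587 [0.65  0.072 0.374] [[1.0, -0.0, -0.002], [-0.001, -0.96, -0.281], [-0.001, 0.281, -0.96]] 0.006318363663251153
stand 0.67 [ 0.59  -0.123  0.015] [227. 285.]
trunnion 0.29 [ 0.596 -0.075  0.211] [181. 384.]
trunnion 0.16 [ 0.592 -0.127  0.015] [229. 288.]
skip 0.75 [ 0.6   -0.076  0.206] [191. 379.]
tip_bar 0.57 [ 0.601 -0.077  0.211] [191. 388.]
tip_bar 0.49 [ 0.591 -0.123  0.015] [228. 285.]
catch_hook 0.5 [ 0.601 -0.079  0.209] [192. 389.]
hook_pivot 0.86 [ 0.592 -0.127  0.013] [229. 287.]
tray 0.65 [0.541 0.011 0.021] [169. 162.]
tray_handle 0.66 [0.539 0.01  0.024] [166. 164.]
drilled_block 0.66 [ 0.602 -0.076  0.207] [194. 382.]
```

View pics/scene0.png

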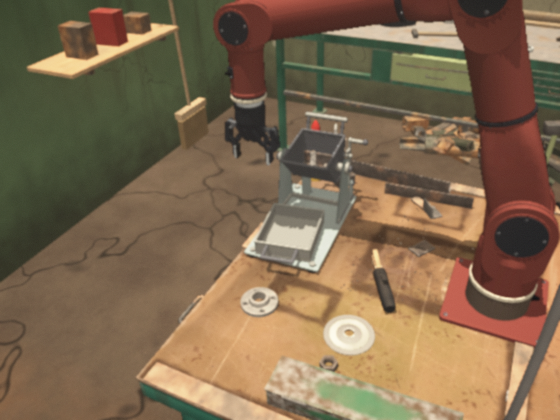

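View pics/side0.png

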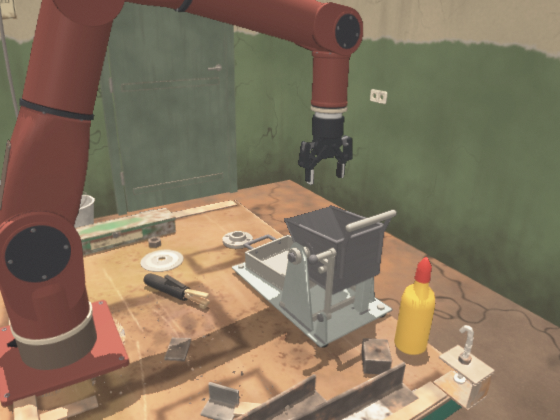

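View pics/wrist0.png

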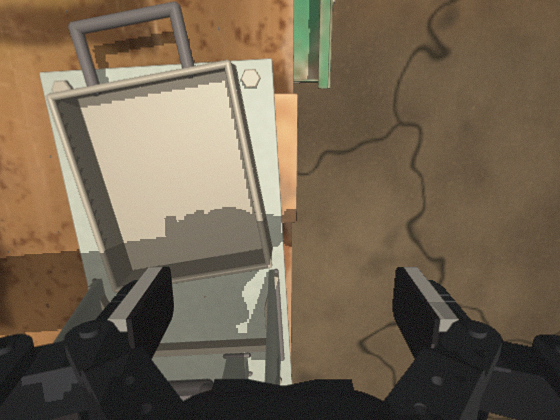

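```bash
python3 - <<'E'
from h import *
f=grab_frame("wrist")
for u,v,z in [(40,72,.018),(271,59,.018),(290,380,.018),(48,97,.06),(231,63,.06),(270,264,.06),(105,285,.06)]:
    print(u,v,np.round(onz(f,u,v,z),4))
for u,v in [(70,22),(182,6),(126,14)]: print(u,v,np.round(onz(f,u,v,.052),4))
for c,b in [("scene",(220,90,380,290)),("side",(220,180,460,390)),("wrist",(0,0,300,420))]:
    f=grab_frame(c); x0,y0,x1,y1=b; im=f["frame"][y0:y1,x0:x1,::-1]; s=min(800/(x1-x0),600/(y1-y0)); cv2.imwrite("pics/z_"+c+".png",cv2.resize(im,None,fx=s,fy=s,interpolation=cv2.INTER_CUBIC)); print(c,s)
E
```

```text
40 72 [0.4314 0.092  0.018 ]
271 59 [0.6392 0.103  0.018 ]
290 380 [ 0.6577 -0.2429  0.018 ]
48 97 [0.4601 0.0707 0.06  ]
231 63 [0.6088 0.0965 0.06  ]
270 264 [ 0.6378 -0.077   0.06  ]
105 285 [ 0.4832 -0.0983  0.06  ]
70 22 [0.4827 0.1272 0.052 ]
182 6 [0.5714 0.1386 0.052 ]
126 14 [0.5272 0.1329 0.052 ]
scene 3.0
side 2.857142857142857
wrist 1.4285714285714286
```

View pics/z_scene.png

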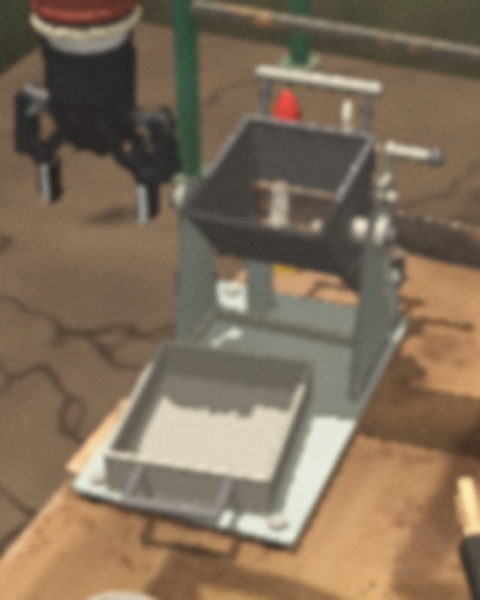

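View pics/z_side.png

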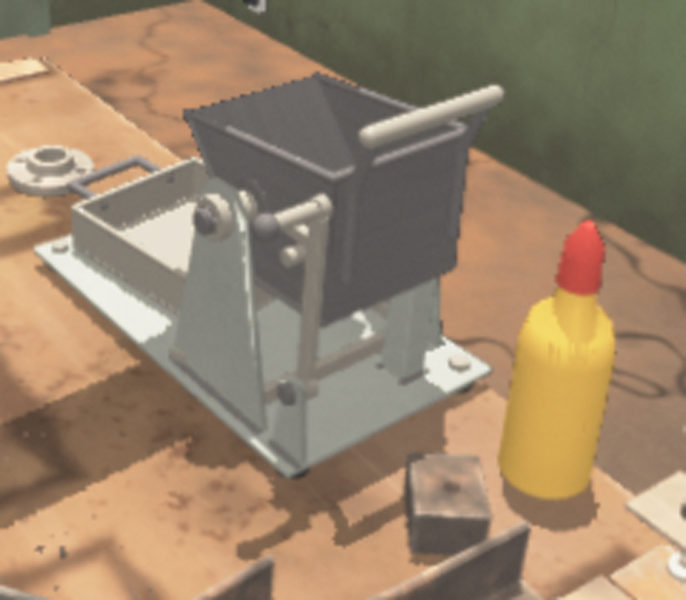

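View pics/z_wrist.png

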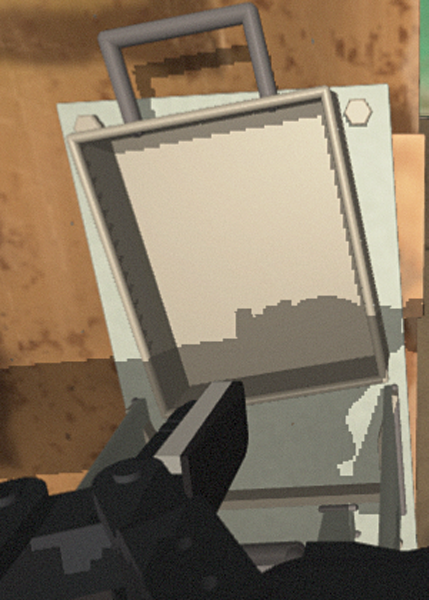

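```bash
cat > fit.py <<'E'
from h import *
from scipy.optimize import least_squares
F={c:grab_frame(c) for c in ["scene","side","wrist"]}
obs=[("wrist",(-.105,.262,.018),(40,72)),("wrist",(.105,.262,.018),(271,59)),
("side",(-.105,-.1,.018),(323.3,345.6)),("side",(.105,-.1,.018),(392.2,309.5)),("side",(-.105,.262,.018),(232.6,267.5)),
("scene",(-.105,.262,.018),(317.3,272.3)),("scene",(.105,.262,.018),(245,252.3)),("scene",(-.105,-.1,.018),(355,197))]
def S(p,q): 
    c,s=np.cos(p[2]),np.sin(p[2]); return np.array([p[0]+c*q[0]-s*q[1],p[1]+s*q[0]+c*q[1],q[2]])
def res(p): return np.concatenate([proj(F[c],S(p,q))-o for c,q,o in obs])
r=least_squares(res,[.549,-.164,.053],loss="soft_l1"); print(np.round(r.x,4),np.round(r.fun.reshape(-1,2),1).tolist())
def P(p,th): # not used
    pass
def trig(*cs):
    A=np.zeros((3,3));b=np.zeros(3)
    for c,u,v in cs:
        e,d=ray(F[c],u,v); M=np.eye(3)-np.outer(d,d); A+=M;b+=M@e
    return np.linalg.solve(A,b)
def toS(w):
    p=r.x; c,s=np.cos(p[2]),np.sin(p[2]); d=w[:2]-p[:2]; return np.array([c*d[0]+s*d[1],-s*d[0]+c*d[1],w[2]])
ball=trig(("side",313.5,259.5),("scene",365.3,142)); print("ball",np.round(ball,3),np.round(toS(ball),3))
# bar ends 
b1=trig(("side",347,230),("scene",346,119.5));b2=trig(("side",394.5,213),("scene",306,113.5)); print("bar",np.round(toS(b1),3),np.round(toS(b2),3))
for q in [(0,-.104,.266),(0,0,.172)]: print(np.round(S(r.x,q),4))
E
python3 fit.py
```

```text
[ 0.5515 -0.1645  0.0616] [[-0.6, 1.8], [1.2, -0.5], [-2.7, -0.1], [0.0, -1.1], [-1.8, -1.0], [0.1, -1.7], [-1.6, -0.4], [0.9, -1.2]]
ball [ 0.432 -0.26   0.215] [-0.125 -0.088  0.215]
bar [-0.062 -0.105  0.265] [ 0.061 -0.106  0.267]
[ 0.5579 -0.2683  0.266 ]
[ 0.5515 -0.1645  0.172 ]
```

>>> jog_arm(moves="0.55 0 0 0 0 -1 0;0.55 0 0 0 0 -1 0;0.55 0 0 0 0 -1 0;0.55 0 0 0 0 -1 0;0.55 0 0 0 0 -1 0")

```text
time: 2.8
tcp_pos: [0.65, -0.0, 0.2313]
tool_rot: [[0.864, -0.0, -0.504], [0.504, 0.0, 0.864], [-0.0, -1.0, 0.0]]
force: [-0.4, 0.1, -0.7]
opening: 0.0468
```

>>> jog_arm(moves="0.5 0 0 0 0 -1 0;0.5 0 0 0 0 -1 0;0.5 0 0 0 0 -1 0;0.5 0 0 0 0 -1 0;0.5 0 0 0 0 -1 0")

```text
time: 3.3
tcp_pos: [0.65, -0.0, 0.2313]
tool_rot: [[0.496, -0.0, -0.868], [0.868, 0.0, 0.496], [-0.0, -1.0, 0.0]]
force: [-0.0, 0.3, 0.0]
opening: 0.0425
```

>>> jog_arm(moves="0.5 0 0 0 0 -1 0;0.5 0 0 0 0 -1 0;0.5 0 0 0 0 -1 0;0.5 0 0 0 0 -1 0;0.5 0 0 0 0 -1 0")

```text
time: 3.8
tcp_pos: [0.65, -0.0, 0.2313]
tool_rot: [[-0.004, -0.0, -1.0], [1.0, 0.0, -0.004], [0.0, -1.0, 0.0]]
force: [-0.4, 0.2, -0.2]
opening: 0.0427
```

>>> jog_arm(moves="0.5 0 0 0 0 -1 0;0.5 0 0 0 0 -0.5 0;0.5 1 0 0 0 0 0;0.5 1 0 0 0 0 0;0.5 1 0 0 0 0 0")

```text
time: 4.3
tcp_pos: [0.6381, 0.0747, 0.2313]
tool_rot: [[-0.156, 0.0, -0.988], [0.988, 0.0, -0.156], [0.0, -1.0, -0.0]]
force: [0.1, 0.6, 0.6]
opening: 0.0429
```

```bash
python3 - <<'E'
from h import *
f=grab_frame("wrist"); save(f,"w1.png"); st(); print(np.round(f["eye"],3))
for d in spotter.search_frame("wrist","tray_handle"): w=world(f,d["at"]); print(d["confidence"],w,proj(f,w))
E
```

```text
t 4.35 tcp [0.637  0.0807 0.2314] F [-0.6  4.6  0.2] op 0.0427
[[-0.161 -0.    -0.987]
 [ 0.987  0.003 -0.161]
 [ 0.003 -1.    -0.   ]]
q [-0.004  0.331 -0.244  1.473  0.077  1.347  1.481]
[0.568 0.065 0.374]
0.95 [ 0.55772301 -0.00187407  0.0234763 ] [210.31178084  71.92279713]
0.68 [ 0.59889156 -0.13237041  0.01693504] [65.16836148 95.75682151]
```

View pics/w1.png

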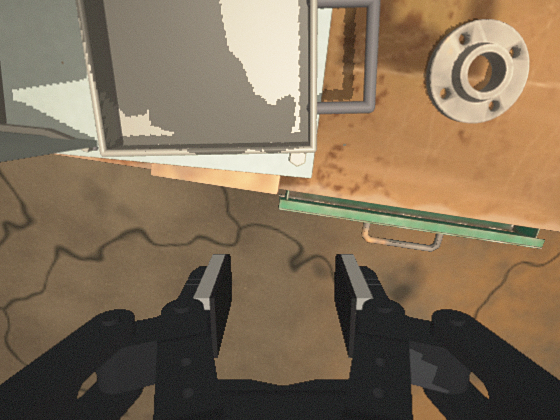

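```bash
python3 - <<'E'
from h import *
f=grab_frame("wrist")
for u,v in [(369,108),(372,3),(371,50)]: print(np.round(onz(f,u,v,.052),4))
for u,v in [(100,150),(315,150),(315,10),(480,72)]: print(np.round(onz(f,u,v,.06),4))
st()
E
```

```text
[0.5652 0.1418 0.052 ]
[0.4878 0.1263 0.052 ]
[0.521  0.1332 0.052 ]
[ 0.6351 -0.0753  0.06  ]
[0.6059 0.1028 0.06  ]
[0.5014 0.0831 0.06  ]
[0.5241 0.2207 0.06  ]
t 4.45 tcp [0.6379 0.0765 0.2314] F [ 0.3 -0.4  0.1] op 0.0427
[[-0.16   0.    -0.987]
 [ 0.987  0.001 -0.16 ]
 [ 0.001 -1.    -0.   ]]
q [-0.002  0.331 -0.24   1.473  0.079  1.347  1.485]
```

>>> jog_arm(moves="0.5 0.75 0.8 1 0 -0.17 0;0.5 0.75 0.8 1 0 0 0;0.5 0.75 0.8 1 0 0 0;0.5 0.73 0.8 1 0 0 0;0.5 0 0.8 0.06 0 0 0")

```text
time: 4.95
tcp_pos: [0.523, 0.1316, 0.1309]
tool_rot: [[-0.176, -0.0, -0.984], [0.984, 0.0, -0.176], [0.0, -1.0, 0.0]]
force: [0.5, 0.2, -0.4]
opening: 0.0429
```

>>> jog_arm(moves="0.5 0 0.9 0 0 0 0;0.5 0 0 0 0 0 0;0.5 0 0 0 0 0 0")

```text
time: 5.25
tcp_pos: [0.5259, 0.1294, 0.1092]
tool_rot: [[-0.173, -0.0, -0.985], [0.985, -0.0, -0.173], [-0.0, -1.0, 0.0]]
force: [0.0, 0.2, 0.8]
opening: 0.0424
```

```bash
python3 - <<'E'
from h import *
f=grab_frame("wrist"); save(f,"w2.png"); s=st()
for P in [s["tcp_pos"],[*s["tcp_pos"][:2],.052]]: print(proj(f,P))
E
```

```text
t 5.3 tcp [0.5264 0.1298 0.1098] F [ 0.8  0.6 -0.6] op 0.0427
[[-0.173  0.001 -0.985]
 [ 0.985  0.    -0.173]
 [-0.    -1.    -0.001]]
q [-0.061  0.233 -0.297  1.862  0.078  1.057  1.356]
[281.08919313 273.66831569]
[281.51286849 227.11474907]
```

View pics/w2.png

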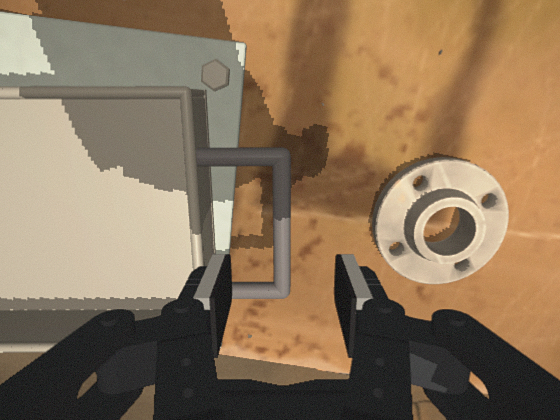

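>>> jog_arm(moves="0.5 0 1 0 0 0 0;0.5 0 1 0 0 0 0;0.5 0 0.9 0 0 0 0;0.5 0 0 0 0 0 0;0.5 0 0 0 0 0 0")

```text
time: 5.8
tcp_pos: [0.5264, 0.1303, 0.0375]
tool_rot: [[-0.174, 0.001, -0.985], [0.985, 0.0, -0.174], [0.0, -1.0, -0.001]]
force: [0.1, 0.6, 0.3]
opening: 0.0426
```

>>> jog_arm(moves="0 0 0 0 0 0 0;0 0 0 0 0 0 0;0 0 0 0 0 0 0;0 0 0 0 0 0 0", newtons=40)

```text
time: 6.2
tcp_pos: [0.5266, 0.1304, 0.0378]
tool_rot: [[-0.174, 0.002, -0.985], [0.985, 0.0, -0.174], [-0.0, -1.0, -0.002]]
force: [-0.7, -1.2, 7.8]
opening: 0.0081
```

>>> jog_arm(moves="0 -0.3 0 -0.05 0 0.28 0;0 -0.4 0 -0.05 0 0.28 0;0 -0.4 0 -0.05 0 0.28 0;0 -0.4 0 -0.05 0 0.28 0;0 0 0 0 0 0 0")

```text
time: 6.7
tcp_pos: [0.5371, 0.0928, 0.0378]
tool_rot: [[-0.055, 0.003, -0.998], [0.998, 0.0, -0.055], [0.0, -1.0, -0.003]]
force: [1.4, -1.8, 6.2]
opening: 0.0082
```

```bash
python3 - <<'E'
from h import *
f=grab_frame("wrist"); save(f,"w3.png"); s=st()
f=grab_frame("scene"); x0,y0,x1,y1=(220,90,380,290); cv2.imwrite("pics/s3.png",cv2.resize(f["frame"][y0:y1,x0:x1,::-1],None,fx=3,fy=3))
E
```

```text
t 6.75 tcp [0.5372 0.0928 0.0378] F [ 1.8 -2.5  5.3] op 0.0085
[[-0.056  0.003 -0.998]
 [ 0.998 -0.    -0.056]
 [-0.    -1.    -0.003]]
q [-0.036  0.321 -0.25   1.917  0.101  0.912  1.291]
```

View pics/w3.png

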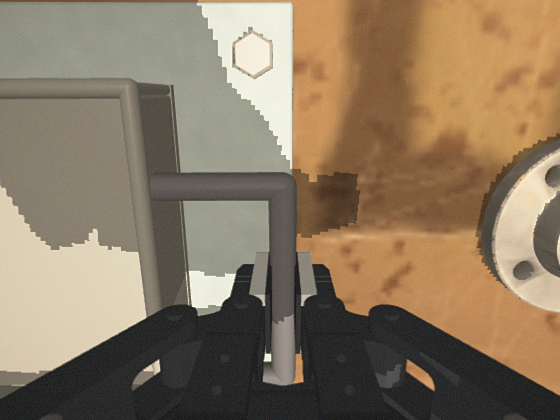

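View pics/s3.png

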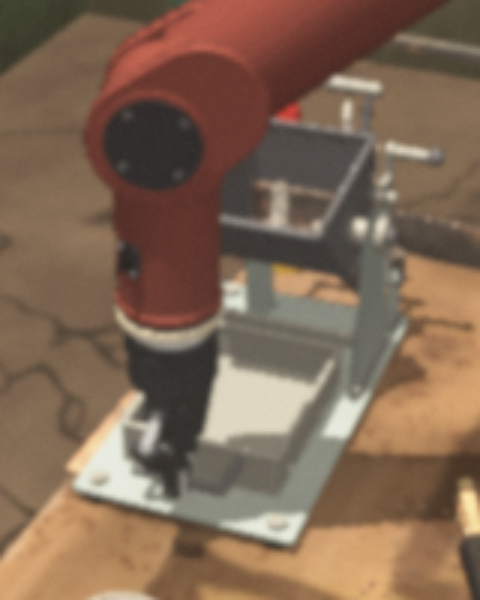

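```bash
python3 - <<'E'
from h import *
f=grab_frame("wrist"); s=status.state(); R=s["tool_rot"]
for u,v,z in [(293,3,.018),(135,80,.06),(285,173,.052),(283,385,.052),(172,82,.02),(155,370,.06)]:
    w=onz(f,u,v,z); print(np.round(w,4), np.round(R.T@(w-s["tcp_pos"]),4))
E
```

```text
[0.4311 0.0919 0.018 ] [0.0051 0.0194 0.1061]
[0.4637 0.0444 0.06  ] [-0.0442 -0.0225  0.076 ]
[0.4917 0.0921 0.052 ] [ 0.0018 -0.0144  0.0453]
[0.5819 0.0964 0.052 ] [ 0.001  -0.0141 -0.0449]
[0.4631 0.0444 0.02  ] [-0.0442  0.0175  0.0767]
[0.5703 0.0461 0.06  ] [-0.0485 -0.0221 -0.0305]
```

>>> jog_arm(moves="0 -0.4 0 0 0 0 0;0 -0.4 0 0 0 0 0;0 -0.4 0 0 0 0 0;0 -0.4 0 0 0 0 0;0 -0.4 0 0 0 0 0")

```text
time: 7.35
tcp_pos: [0.5395, 0.0451, 0.0378]
tool_rot: [[-0.058, 0.003, -0.998], [0.998, 0.002, -0.058], [0.002, -1.0, -0.003]]
force: [-0.7, 5.3, 5.8]
opening: 0.0084
```

>>> jog_arm(moves="0 -0.2 0 0 0 0 0;0 -0.12 0 0 0 0 0;0 -0.08 0 0 0 0 0;0 0 0 0 0 0 0")

```text
time: 7.75
tcp_pos: [0.5401, 0.0347, 0.0378]
tool_rot: [[-0.058, 0.003, -0.998], [0.998, 0.001, -0.058], [0.001, -1.0, -0.003]]
force: [-0.4, 2.8, 7.7]
opening: 0.0083
```

>>> jog_arm(moves="0 -0.1 0 0 0 0 0;0 -0.1 0 0 0 0 0;0 0 0 0 0 0 0")

```text
time: 8.05
tcp_pos: [0.5402, 0.0342, 0.0378]
tool_rot: [[-0.061, 0.003, -0.998], [0.998, 0.006, -0.061], [0.006, -1.0, -0.003]]
force: [-0.7, 17.2, 5.1]
opening: 0.0083
```

>>> jog_arm(moves="0.5 0 0 0 0 0 0;0.5 0 0 0 0 0 0;0.5 0 -0.5 0 0 0 0;0.5 0 -1 0 0 0 0;0.5 0 -1 0 0 0 0")

```text
time: 8.55
tcp_pos: [0.5387, 0.0281, 0.1001]
tool_rot: [[-0.057, -0.001, -0.998], [0.998, -0.0, -0.057], [-0.0, -1.0, 0.001]]
force: [0.1, -0.3, -0.3]
opening: 0.0426
```

```bash
python3 - <<'E'
from h import *
f=grab_frame("wrist"); save(f,"w4.png"); s=st()
E
```

```text
t 8.6 tcp [0.5413 0.0284 0.1046] F [2.  0.2 3.6] op 0.0425
[[-0.056  0.005 -0.998]
 [ 0.998  0.    -0.056]
 [-0.    -1.    -0.005]]
q [ 0.066  0.23  -0.226  1.874  0.06   1.039  1.442]
```

View pics/w4.png

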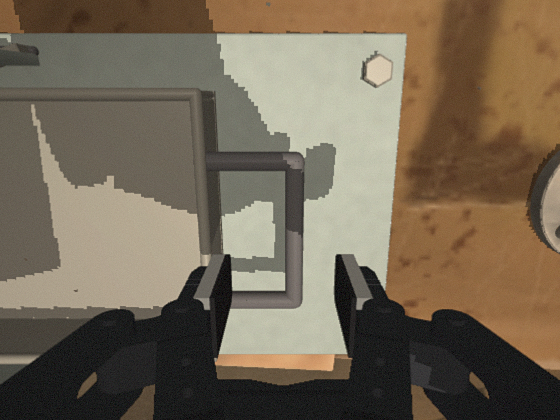

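>>> jog_arm(moves="0.5 0 -1 0.9 0 0 0;0.5 0 -1 0.9 0 0 0;0.5 0 -1 0.9 0 0 0;0.5 0 -1 0.9 0 0 0;0.5 0 -1 0.9 0 0 0")

```text
time: 9.1
tcp_pos: [0.4257, 0.0219, 0.2255]
tool_rot: [[-0.057, 0.001, -0.998], [0.998, -0.0, -0.057], [-0.0, -1.0, -0.001]]
force: [-0.6, -0.8, -0.7]
opening: 0.0426
```

>>> jog_arm(moves="0.5 -1 -0.5 0 0 0 0;0.5 -1 0 0 0 0 0;0.5 -1 0 0 0 0 0;0.5 -1 0 0 0 0 0;0.5 -1 0 0 0 0 0")

```text
time: 9.6
tcp_pos: [0.4336, -0.1039, 0.2372]
tool_rot: [[-0.057, 0.001, -0.998], [0.998, -0.0, -0.057], [-0.0, -1.0, -0.001]]
force: [-0.2, -0.3, -0.1]
opening: 0.0427
```

>>> jog_arm(moves="0.5 -1 0 0 0 0 0;0.5 -1 0 0 0 0 0;0.5 -1 0 0 0 0 0;0.5 0 0 0 0 0 0;0.5 0 0 0 0 0 0")

```text
time: 10.1
tcp_pos: [0.438, -0.1777, 0.2368]
tool_rot: [[-0.056, 0.0, -0.998], [0.998, 0.0, -0.056], [0.0, -1.0, -0.0]]
force: [-0.7, 0.3, 0.0]
opening: 0.0426
```

```bash
python3 - <<'E'
from h import *
f=grab_frame("wrist"); save(f,"w5.png"); s=st()
g=grab_frame("side"); x0,y0,x1,y1=(220,150,460,360); cv2.imwrite("pics/s5.png",cv2.resize(g["frame"][y0:y1,x0:x1,::-1],None,fx=2.857,fy=2.857))
E
```

```text
t 10.15 tcp [ 0.4381 -0.1769  0.2367] F [-0.1 -0.1 -0.4] op 0.0428
[[-0.057  0.    -0.998]
 [ 0.998  0.    -0.057]
 [ 0.    -1.    -0.   ]]
q [ 0.281 -0.03   0.009  1.871 -0.     1.301  1.918]
```

View pics/w5.png

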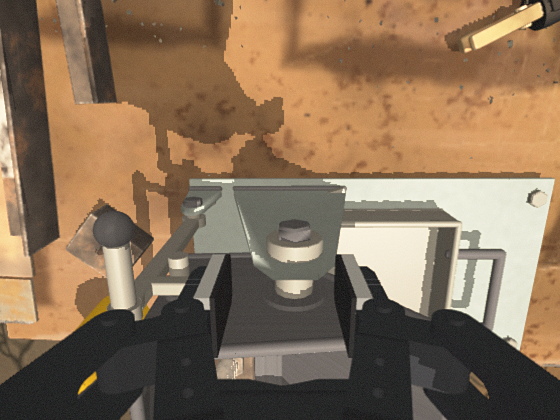

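View pics/s5.png

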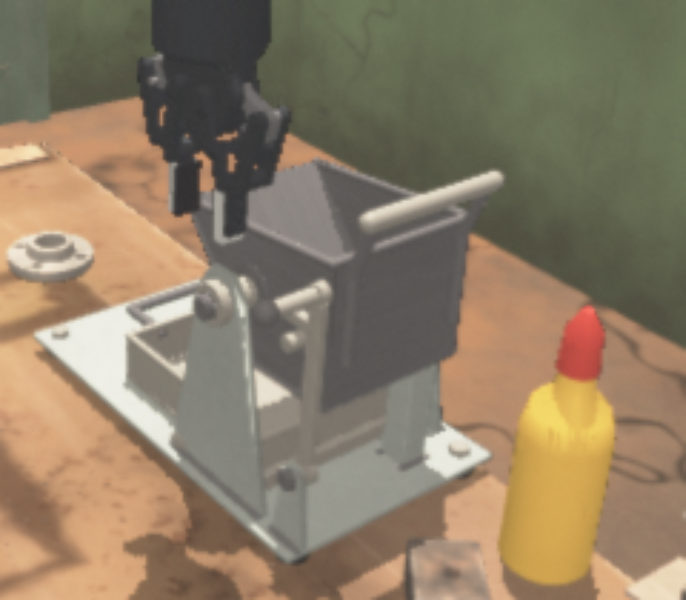

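```bash
python3 - <<'E'
from h import *
f=grab_frame("wrist"); s=status.state(); R=s["tool_rot"]
for z in (.21,.214,.218):
    w=onz(f,112,230,z); print(np.round(w,4), np.round(R.T@(w-s["tcp_pos"]),4))
w=onz(f,124,300,.214); print(np.round(w,4), np.round(R.T@(w-s["tcp_pos"]),4))
for u,v,z in [(460,222,.06),(502,252,.052),(552,180,.018)]:
    w=onz(f,u,v,z); print(np.round(R.T@(w-s["tcp_pos"]),4))
E
```

```text
[ 0.4339 -0.2584  0.21  ] [-0.0815  0.0266  0.0092]
[ 0.4323 -0.2565  0.214 ] [-0.0796  0.0226  0.0107]
[ 0.4307 -0.2547  0.218 ] [-0.0776  0.0186  0.0121]
[ 0.4693 -0.2532  0.214 ] [-0.0784  0.0226 -0.0265]
[ 0.1609  0.1767 -0.0385]
[ 0.2085  0.1847 -0.0714]
[ 0.2667  0.2187 -0.0093]
```

>>> jog_arm(moves="0.5 -0.8 0 -0.1 0 0 0;0.5 -0.8 0 -0.06 0 0 0;0.5 -0.8 0 0 0 0 0;0.5 -0.76 0 0 0 0 0;0.5 0 0 0 0 0 0")

```text
time: 10.75
tcp_pos: [0.4465, -0.2576, 0.2363]
tool_rot: [[-0.056, -0.0, -0.998], [0.998, -0.001, -0.056], [-0.001, -1.0, 0.0]]
force: [0.1, 0.2, -0.5]
opening: 0.0428
```

>>> jog_arm(moves="0.5 0 0.5 0 0 0 0;0.5 0 0.5 0 0 0 0;0.5 0 0.34 0 0 0 0;0.5 0 0 0 0 0 0")

```text
time: 11.15
tcp_pos: [0.446, -0.2548, 0.2009]
tool_rot: [[-0.059, -0.003, -0.998], [0.998, 0.001, -0.059], [0.001, -1.0, 0.003]]
force: [0.2, 0.4, 0.3]
opening: 0.0426
```

```bash
python3 - <<'E'
from h import *
f=grab_frame("wrist"); save(f,"w6.png"); s=st()
g=grab_frame("side"); x0,y0,x1,y1=(220,150,460,360); cv2.imwrite("pics/s6.png",cv2.resize(g["frame"][y0:y1,x0:x1,::-1],None,fx=2.857,fy=2.857))
E
```

```text
t 11.2 tcp [ 0.4464 -0.2552  0.2019] F [ 0.1 -0.3  1.3] op 0.0428
[[-0.058 -0.002 -0.998]
 [ 0.998  0.001 -0.058]
 [ 0.001 -1.     0.002]]
q [ 0.352  0.077  0.085  1.834 -0.007  1.232  2.068]
```

View pics/s6.png

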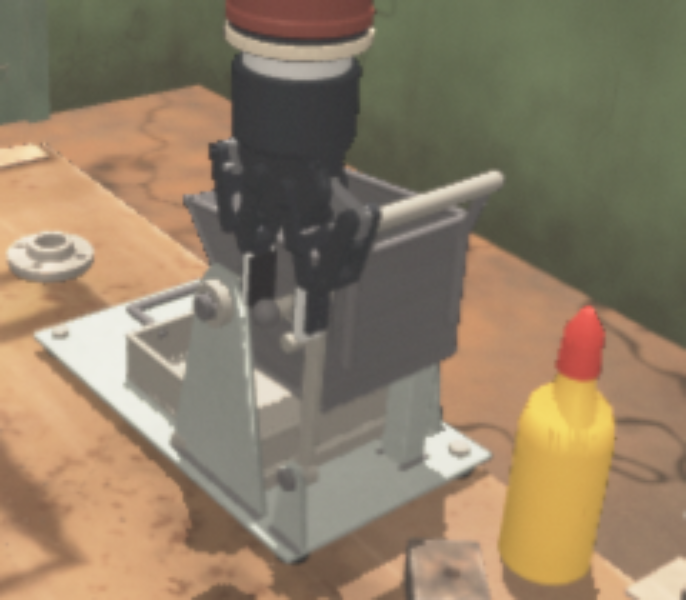

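View pics/w6.png

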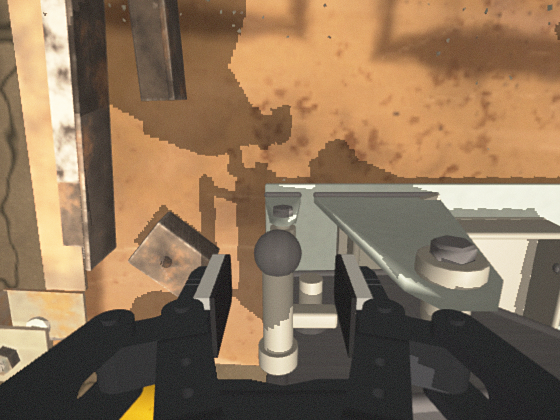

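>>> jog_arm(moves="0.25 0 0 0 0 0 0;0.25 0 0 0 0 0 0;0.25 0 0 0 0 0 0", newtons=20)

```text
time: 11.55
tcp_pos: [0.447, -0.256, 0.2032]
tool_rot: [[-0.057, 0.001, -0.998], [0.998, -0.0, -0.057], [-0.0, -1.0, -0.001]]
force: [1.6, -0.2, -0.9]
opening: 0.0214
```

>>> jog_arm(moves="0.25 -0.8 0.05 0 0 0 0;0.25 -0.8 0.15 0 0 0 0;0.25 -0.8 0.25 0 0 0 0;0.25 -0.8 0.4 0 0 0 0;0.25 -0.5 0.25 0 0 0 0")

```text
time: 12.05
tcp_pos: [0.4521, -0.3492, 0.1747]
tool_rot: [[-0.057, -0.0, -0.998], [0.998, 0.0, -0.057], [0.0, -1.0, 0.0]]
force: [0.3, 1.6, -1.1]
opening: 0.0213
```

>>> jog_arm(moves="0.25 0 0 0 0 0 0;0.25 0 0 0 0 0 0")

```text
time: 12.25
tcp_pos: [0.4521, -0.3478, 0.1754]
tool_rot: [[-0.057, -0.0, -0.998], [0.998, 0.0, -0.057], [0.0, -1.0, 0.0]]
force: [-0.5, 0.9, 0.0]
opening: 0.021
```

```bash
python3 - <<'E'
from h import *
f=grab_frame("wrist"); save(f,"w7.png"); s=st()
g=grab_frame("side"); x0,y0,x1,y1=(220,150,460,360); cv2.imwrite("pics/s7.png",cv2.resize(g["frame"][y0:y1,x0:x1,::-1],None,fx=2.857,fy=2.857))
E
```

```text
t 12.3 tcp [ 0.4524 -0.3476  0.1757] F [ 0.2 -0.   0. ] op 0.0212
[[-0.058  0.    -0.998]
 [ 0.998  0.    -0.058]
 [ 0.    -1.    -0.   ]]
q [ 0.444  0.208  0.153  1.743 -0.034  1.193  2.235]
```

View pics/s7.png

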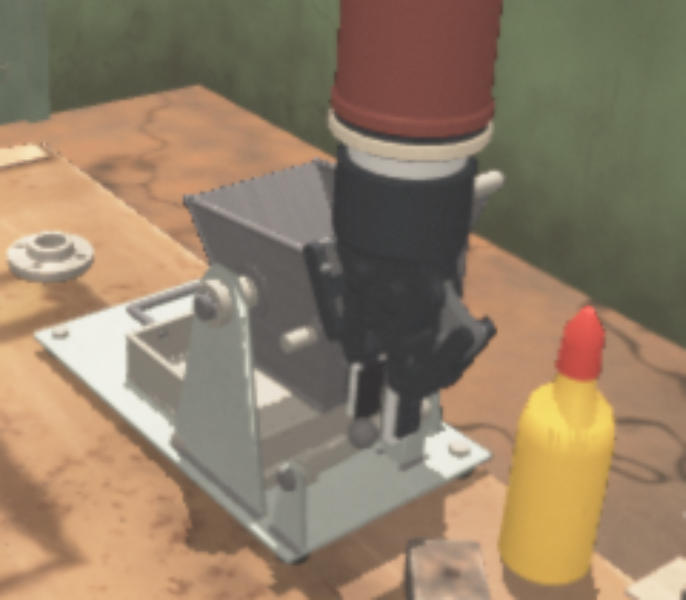

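View pics/w7.png

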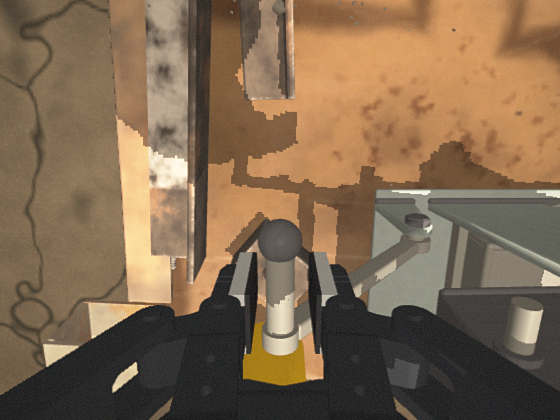

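>>> jog_arm(moves="0.3 0 -1 0 0 0 0;0.4 0 -1 0 0 0 0;0.4 0 -1 0 0 0 0;0.4 0 -1 0 0 0 0;0.4 0 -1 0 0 0 0")

```text
time: 12.85
tcp_pos: [0.4523, -0.3474, 0.3021]
tool_rot: [[-0.059, 0.001, -0.998], [0.998, -0.0, -0.059], [-0.0, -1.0, -0.001]]
force: [-0.5, 0.2, -0.2]
opening: 0.0342
```

>>> jog_arm(moves="0.4 0.6 0 -0.87 0 0 0;0.4 0.6 0 -0.87 0 0 0;0.4 0.6 0 -0.87 0 0 0;0.4 0.6 0 -0.87 0 0 0;0.4 0.54 0 -0.88 0 0 0")

```text
time: 13.35
tcp_pos: [0.5576, -0.2668, 0.3011]
tool_rot: [[-0.059, 0.001, -0.998], [0.998, -0.0, -0.059], [-0.0, -1.0, -0.001]]
force: [0.4, 0.3, 0.0]
opening: 0.0338
```

>>> jog_arm(moves="0.4 0 0 0 0 0 0;0.4 0 0 0 0 0 0")

```text
time: 13.55
tcp_pos: [0.557, -0.2676, 0.3006]
tool_rot: [[-0.06, 0.0, -0.998], [0.998, -0.0, -0.06], [-0.0, -1.0, -0.0]]
force: [0.0, -0.9, 0.2]
opening: 0.0342
```

```bash
python3 - <<'E'
from h import *
f=grab_frame("wrist"); save(f,"w8.png"); s=st()
print(proj(f,[*s["tcp_pos"][:2],.266]))
E
```

```text
t 13.6 tcp [ 0.5564 -0.2686  0.3007] F [-0.8 -0.2 -0. ] op 0.0337
[[-0.058  0.    -0.998]
 [ 0.998 -0.    -0.058]
 [-0.    -1.    -0.   ]]
q [ 0.307  0.241  0.087  1.444 -0.02   1.457  2.022]
[279.03679295 240.00426667]
```

View pics/w8.png

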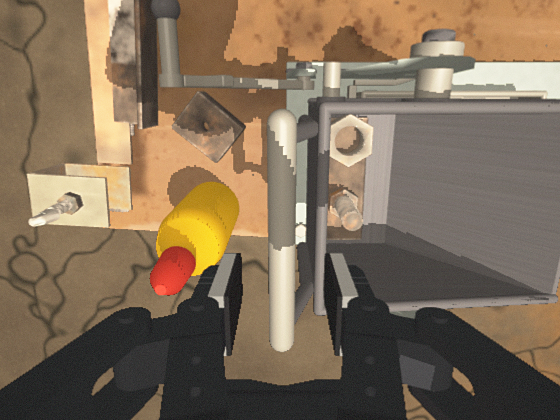

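>>> jog_arm(moves="0.4 0 0.7 0 0 0 0;0.4 0 0.7 0 0 0 0;0.4 0 0.5 0 0 0 0;0.4 0 0 0 0 0 0")

```text
time: 14.0
tcp_pos: [0.5553, -0.2689, 0.2512]
tool_rot: [[-0.056, -0.003, -0.998], [0.998, 0.001, -0.056], [0.001, -1.0, 0.003]]
force: [-0.1, 0.1, 0.4]
opening: 0.0339
```

>>> jog_arm(moves="0 0 0 0 0 0 0;0 0 0 0 0 0 0;0 0 0 0 0 0 0;0 0 0 0 0 0 0", newtons=25)

```text
time: 14.4
tcp_pos: [0.5568, -0.2683, 0.2538]
tool_rot: [[-0.058, 0.001, -0.998], [0.998, 0.0, -0.058], [0.0, -1.0, -0.001]]
force: [-4.3, 4.3, 6.1]
opening: 0.0125
```

```bash
python3 - <<'E'
import numpy as np
a=np.arctan2(.094,-.104); 
T=np.r_[np.arange(0,1.21,.1),np.arange(1.25,1.76,.05)]
y=.14*np.cos(a-T)/.025; z=.14*np.sin(a-T)/.025
for i in range(len(T)-1): print(round(T[i+1],2),"x %.2f y %.2f"%(y[i+1]-y[i],-(z[i+1]-z[i])))
E
```

```text
0.1 x 0.40 y -0.40
0.2 x 0.43 y -0.35
0.3 x 0.47 y -0.31
0.4 x 0.49 y -0.26
0.5 x 0.52 y -0.21
0.6 x 0.54 y -0.16
0.7 x 0.55 y -0.10
0.8 x 0.56 y -0.05
0.9 x 0.56 y 0.01
1.0 x 0.56 y 0.06
1.1 x 0.55 y 0.12
1.2 x 0.53 y 0.17
1.25 x 0.26 y 0.11
1.3 x 0.25 y 0.12
1.35 x 0.25 y 0.13
1.4 x 0.24 y 0.14
1.45 x 0.23 y 0.16
1.5 x 0.22 y 0.17
1.55 x 0.22 y 0.18
1.6 x 0.21 y 0.19
1.65 x 0.20 y 0.20
1.7 x 0.19 y 0.21
1.75 x 0.18 y 0.22
```

>>> jog_arm(moves="0 0.4 -0.4 0 0 0 0;0 0.43 -0.35 0 0 0 0;0 0.47 -0.31 0 0 0 0;0 0.49 -0.26 0 0 0 0;0 0 0 0 0 0 0")

```text
time: 14.9
tcp_pos: [0.5544, -0.2259, 0.2882]
tool_rot: [[-0.056, 0.003, -0.998], [0.998, -0.005, -0.056], [-0.005, -1.0, -0.003]]
force: [-1.8, -6.7, 7.0]
opening: 0.0129
```

>>> jog_arm(moves="0 0.52 -0.21 0 0 0 0;0 0.54 -0.16 0 0 0 0;0 0.55 -0.1 0 0 0 0;0 0.56 -0.05 0 0 0 0;0 0.56 0.01 0 0 0 0")

```text
time: 15.4
tcp_pos: [0.5506, -0.1593, 0.3014]
tool_rot: [[-0.053, 0.004, -0.999], [0.999, -0.005, -0.053], [-0.006, -1.0, -0.004]]
force: [-2.0, -8.1, 2.6]
opening: 0.0127
```

>>> jog_arm(moves="0 0.56 0.06 0 0 0 0;0 0.55 0.12 0 0 0 0;0 0.53 0.17 0 0 0 0;0 0 0 0 0 0 0")

```text
time: 15.8
tcp_pos: [0.5479, -0.1146, 0.2905]
tool_rot: [[-0.058, 0.001, -0.998], [0.998, -0.001, -0.058], [-0.001, -1.0, -0.001]]
force: [-2.3, 0.3, 3.3]
opening: 0.0129
```

```bash
python3 - <<'E'
from h import *
s=st()
g=grab_frame("side"); x0,y0,x1,y1=(220,150,460,360); cv2.imwrite("pics/s9.png",cv2.resize(g["frame"][y0:y1,x0:x1,::-1],None,fx=2.857,fy=2.857))
E
```

```text
t 15.8 tcp [ 0.5479 -0.1146  0.2905] F [-2.3  0.3  3.3] op 0.0129
[[-0.058  0.001 -0.998]
 [ 0.998 -0.001 -0.058]
 [-0.001 -1.    -0.001]]
q [ 0.143  0.126 -0.019  1.598  0.003  1.417  1.753]
```

View pics/s9.png

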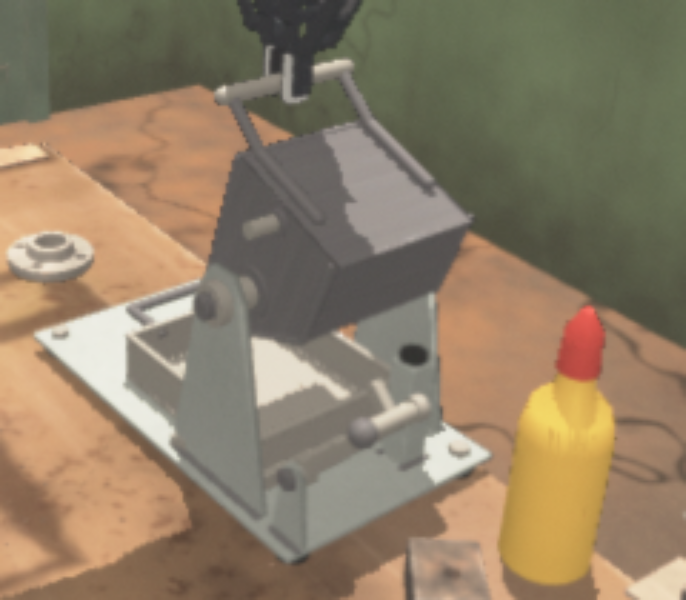

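>>> jog_arm(moves="0 0.26 0.11 0 0 0 0;0 0.25 0.12 0 0 0 0;0 0.25 0.13 0 0 0 0;0 0.24 0.14 0 0 0 0;0 0.23 0.16 0 0 0 0")

```text
time: 16.35
tcp_pos: [0.5464, -0.0849, 0.2738]
tool_rot: [[-0.056, 0.001, -0.998], [0.998, -0.001, -0.056], [-0.001, -1.0, -0.001]]
force: [-0.9, -4.1, 3.6]
opening: 0.0131
```

>>> jog_arm(moves="0 0.22 0.17 0 0 0 0;0 0.22 0.18 0 0 0 0;0 0.21 0.19 0 0 0 0;0 0.2 0.2 0 0 0 0;0 0.19 0.21 0 0 0 0")

```text
time: 16.85
tcp_pos: [0.5448, -0.0578, 0.2492]
tool_rot: [[-0.058, 0.0, -0.998], [0.998, 0.0, -0.058], [-0.0, -1.0, -0.0]]
force: [1.7, -5.2, 5.1]
opening: 0.0126
```

>>> jog_arm(moves="0 0.1 0.12 0 0 0 0;0 0 0 0 0 0 0;0 0 0 0 0 0 0;0 0 0 0 0 0 0;0 0 0 0 0 0 0")

```text
time: 17.35
tcp_pos: [0.5445, -0.055, 0.2461]
tool_rot: [[-0.058, -0.0, -0.998], [0.998, 0.001, -0.058], [0.001, -1.0, 0.0]]
force: [3.9, 0.8, -3.0]
opening: 0.0127
```

```bash
python3 - <<'E'
from h import *
s=st()
for c,(x0,y0,x1,y1) in [("side",(220,150,460,360)),("scene",(220,90,400,290))]:
    g=grab_frame(c); cv2.imwrite("pics/%s10.png"%c,cv2.resize(g["frame"][y0:y1,x0:x1,::-1],None,fx=2.857,fy=2.857))
E
```

```text
t 17.35 tcp [ 0.5445 -0.055   0.2461] F [ 3.9  0.8 -3. ] op 0.0127
[[-0.058 -0.    -0.998]
 [ 0.998  0.001 -0.058]
 [ 0.001 -1.     0.   ]]
q [ 0.082  0.122 -0.068  1.692  0.007  1.328  1.642]
```

View pics/side10.png

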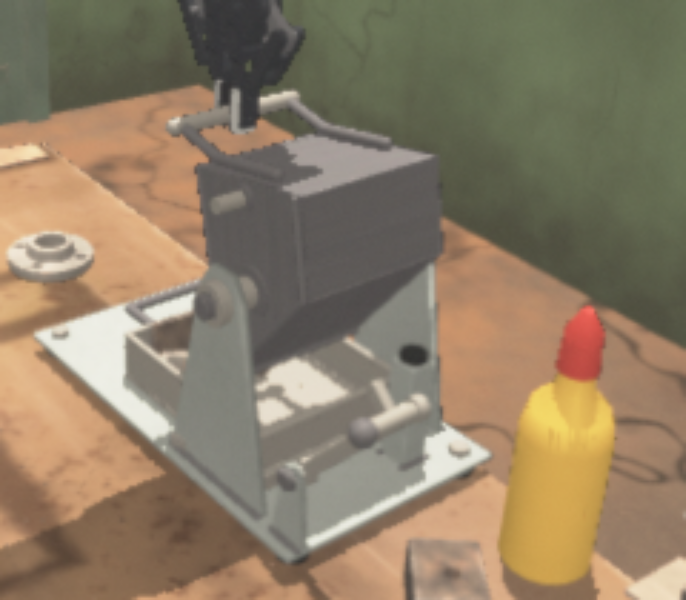

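View pics/scene10.png

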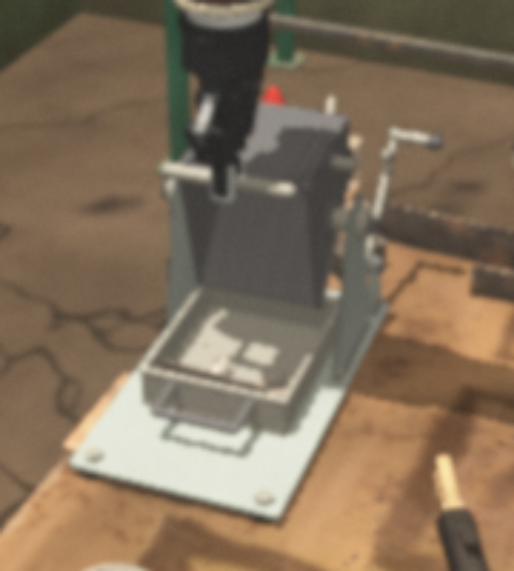

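```bash
python3 - <<'E'
from h import *
f=grab_frame("wrist"); save(f,"w11.png")
for n in ["nut_0_mid","bolt_0_mid","angle_cross_mid"]:
    for c in ["wrist","scene"]:
        g=f if c=="wrist" else None
        r=spotter.search_frame(c,n)
        g=grab_frame(c)
        for d in r[:2]: w=world(g,d["at"]); print(n,c,round(d["confidence"],2),np.round(w,3),np.round(proj(g,w)))
E
```

```text
nut_0_mid wrist 0.97 [ 0.487 -0.054  0.049] [286. 112.]
nut_0_mid wrist 0.54 [ 0.556 -0.072  0.042] [263. 185.]
bolt_0_mid wrist 0.67 [ 0.56  -0.074  0.04 ] [261. 188.]
bolt_0_mid scene 0.44 [ 0.538 -0.157  0.168] [317. 166.]
angle_cross_mid wrist 0.9 [ 0.533 -0.02   0.03 ] [318. 162.]
```

View pics/w11.png

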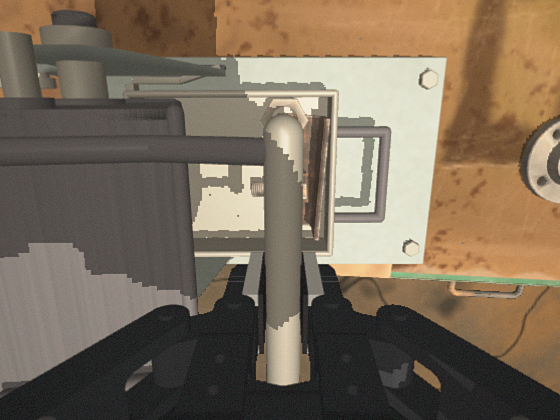

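>>> jog_arm(moves="0 -0.29 -0.33 0 0 0 0;0 -0.41 -0.39 0 0 0 0;0 -0.44 -0.35 0 0 0 0;0 -0.47 -0.3 0 0 0 0;0 -0.5 -0.25 0 0 0 0")

```text
time: 18.6
tcp_pos: [0.5476, -0.105, 0.288]
tool_rot: [[-0.061, -0.0, -0.998], [0.998, 0.005, -0.061], [0.005, -1.0, -0.0]]
force: [-2.0, 8.8, 9.1]
opening: 0.0133
```

>>> jog_arm(moves="0 -0.53 -0.17 0 0 0 0;0 -0.55 -0.12 0 0 0 0;0 -0.56 -0.06 0 0 0 0;0 -0.56 -0.01 0 0 0 0;0 -0.56 0.05 0 0 0 0")

```text
time: 19.1
tcp_pos: [0.5518, -0.1764, 0.2972]
tool_rot: [[-0.059, 0.002, -0.998], [0.998, 0.002, -0.059], [0.001, -1.0, -0.002]]
force: [-1.5, 1.9, 10.6]
opening: 0.013
```

>>> jog_arm(moves="0 -0.55 0.1 0 0 0 0;0 -0.54 0.16 0 0 0 0;0 -0.52 0.21 0 0 0 0;0 -0.49 0.26 0 0 0 0;0 0 0 0 0 0 0")

```text
time: 19.6
tcp_pos: [0.5549, -0.2323, 0.2773]
tool_rot: [[-0.055, 0.003, -0.998], [0.998, -0.002, -0.055], [-0.002, -1.0, -0.002]]
force: [4.9, -6.4, 5.8]
opening: 0.0129
```

>>> jog_arm(moves="0 -0.46 0.27 0 0 0 0;0 -0.42 0.3 0 0 0 0;0 -0.4 0.35 0 0 0 0;0 -0.15 0.1 0 0 0 0;0 0 0 0 0 0 0")

```text
time: 20.1
tcp_pos: [0.5568, -0.2651, 0.2502]
tool_rot: [[-0.058, -0.0, -0.998], [0.998, 0.001, -0.058], [0.001, -1.0, 0.0]]
force: [4.5, -2.2, -3.1]
opening: 0.0128
```

>>> jog_arm(moves="0 -0.2 0.1 0 0 0 0;0 -0.15 0.1 0 0 0 0;0 0 0 0 0 0 0")

```text
time: 20.4
tcp_pos: [0.557, -0.2683, 0.2469]
tool_rot: [[-0.062, -0.002, -0.998], [0.998, 0.008, -0.062], [0.008, -1.0, 0.002]]
force: [-6.6, 17.7, 13.6]
opening: 0.0124
```

>>> jog_arm(moves="0.4 0 0 0 0 0 0;0.4 0 0 0 0 0 0;0.4 0 -0.8 0 0 0 0;0.4 0 -0.8 0 0 0 0;0.4 0 -0.6 0 0 0 0")

```text
time: 20.9
tcp_pos: [0.5567, -0.2747, 0.302]
tool_rot: [[-0.057, -0.0, -0.998], [0.998, -0.0, -0.057], [-0.0, -1.0, 0.0]]
force: [0.3, -0.1, 0.3]
opening: 0.0342
```

```bash
python3 - <<'E'
from h import *
s=st(); f=grab_frame("wrist"); save(f,"w12.png")
for c,(x0,y0,x1,y1) in [("side",(220,150,460,360)),("scene",(220,90,400,290))]:
    g=grab_frame(c); cv2.imwrite("pics/%s12.png"%c,cv2.resize(g["frame"][y0:y1,x0:x1,::-1],None,fx=2.857,fy=2.857))
E
```

```text
t 20.9 tcp [ 0.5567 -0.2747  0.302 ] F [ 0.3 -0.1  0.3] op 0.0342
[[-0.057 -0.    -0.998]
 [ 0.998 -0.    -0.057]
 [-0.    -1.     0.   ]]
q [ 0.312  0.247  0.092  1.434 -0.022  1.462  2.032]
```

View pics/side12.png

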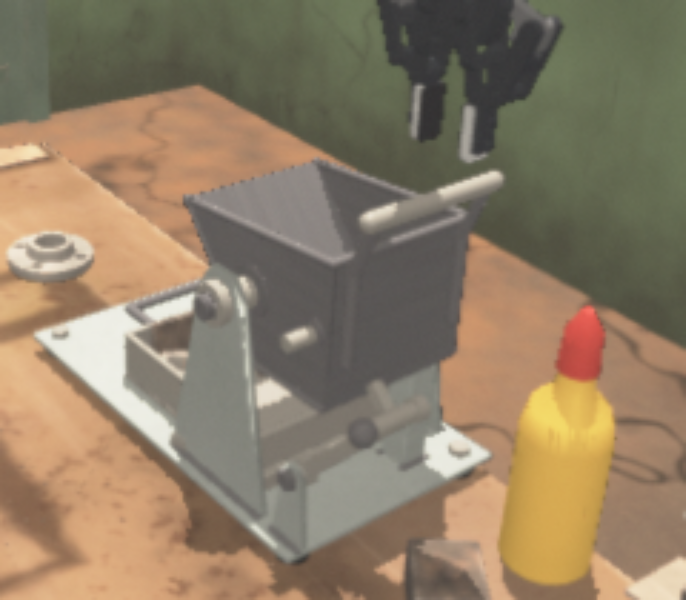

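View pics/w12.png

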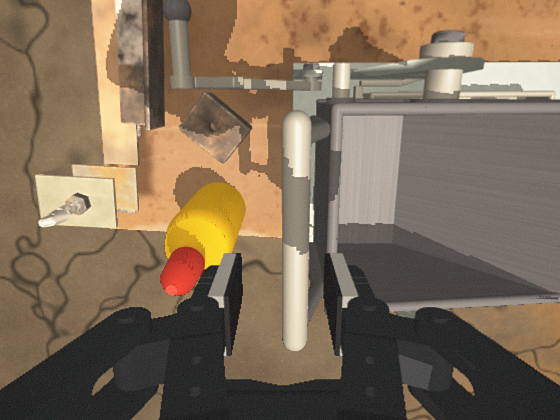

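View pics/scene12.png

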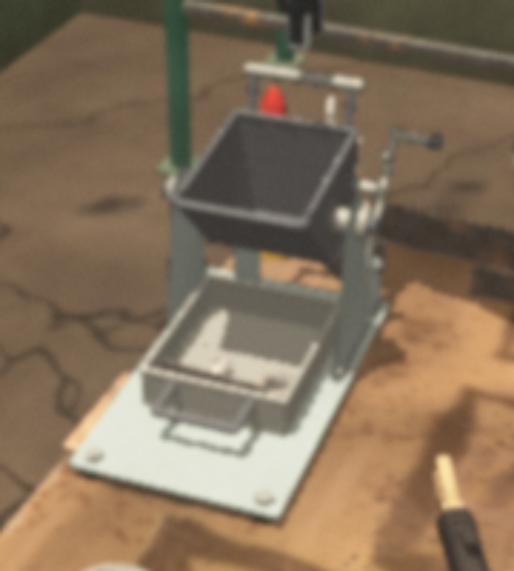

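>>> jog_arm(moves="0.5 -0.57 0 0.87 0 0 0;0.5 -0.57 0 0.87 0 0 0;0.5 -0.57 0 0.87 0 0 0;0.5 -0.57 0 0.87 0 0 0;0.5 -0.57 0 0.86 0 0 0")

```text
time: 21.55
tcp_pos: [0.4514, -0.3519, 0.2996]
tool_rot: [[-0.057, -0.002, -0.998], [0.998, 0.001, -0.057], [0.001, -1.0, 0.002]]
force: [0.7, 0.3, 0.8]
opening: 0.0424
```

>>> jog_arm(moves="0.5 0 1 0 0 0 0;0.5 0 1 0 0 0 0;0.5 0 1 0 0 0 0;0.5 0 0 0 0 0 0;0.5 0 0 0 0 0 0")

```text
time: 22.05
tcp_pos: [0.4524, -0.3513, 0.2256]
tool_rot: [[-0.057, -0.002, -0.998], [0.998, 0.001, -0.057], [0.001, -1.0, 0.002]]
force: [0.2, 1.0, 0.6]
opening: 0.0426
```

```bash
python3 - <<'E'
from h import *
s=st(); f=grab_frame("wrist"); save(f,"w13.png")
E
```

```text
t 22.05 tcp [ 0.4524 -0.3513  0.2256] F [0.2 1.  0.6] op 0.0426
[[-0.057 -0.002 -0.998]
 [ 0.998  0.001 -0.057]
 [ 0.001 -1.     0.002]]
q [ 0.445  0.18   0.157  1.672 -0.029  1.294  2.236]
```

View pics/w13.png

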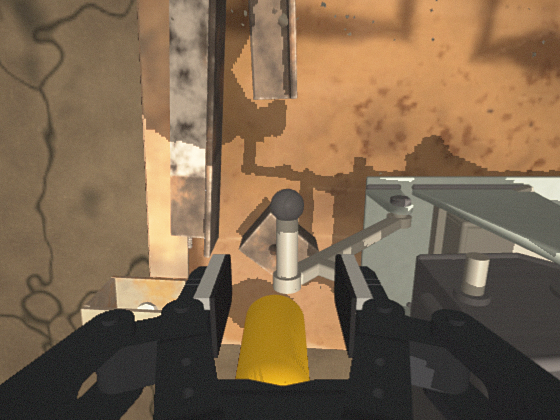

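>>> jog_arm(moves="0.5 0 0.8 0 0 0 0;0.5 0 0.8 0 0 0 0;0.5 0 0.6 0 0 0 0;0.25 0 0 0 0 0 0;0.25 0 0 0 0 0 0")

```text
time: 22.6
tcp_pos: [0.4531, -0.3517, 0.1719]
tool_rot: [[-0.058, 0.001, -0.998], [0.998, -0.0, -0.058], [-0.0, -1.0, -0.0]]
force: [-0.2, -0.0, 1.3]
opening: 0.0213
```

>>> jog_arm(moves="0.25 0.5 -0.2 0 0 0 0;0.25 0.8 -0.4 0 0 0 0;0.25 0.8 -0.28 0 0 0 0;0.25 0.8 -0.16 0 0 0 0;0.25 0.7 -0.1 0 0 0 0")

```text
time: 23.1
tcp_pos: [0.4486, -0.2606, 0.2021]
tool_rot: [[-0.058, 0.004, -0.998], [0.998, -0.002, -0.058], [-0.002, -1.0, -0.004]]
force: [0.1, -0.1, 0.6]
opening: 0.0215
```

>>> jog_arm(moves="0.25 0 0 0 0 0 0;0.25 0 0 0 0 0 0")

```text
time: 23.3
tcp_pos: [0.4479, -0.2617, 0.2006]
tool_rot: [[-0.058, 0.001, -0.998], [0.998, -0.001, -0.058], [-0.001, -1.0, -0.001]]
force: [-0.3, -0.7, 0.2]
opening: 0.0213
```

```bash
python3 - <<'E'
from h import *
s=st(); f=grab_frame("wrist"); save(f,"w14.png")
for c,(x0,y0,x1,y1) in [("side",(220,150,460,360))]:
    g=grab_frame(c); cv2.imwrite("pics/%s14.png"%c,cv2.resize(g["frame"][y0:y1,x0:x1,::-1],None,fx=2.857,fy=2.857))
E
```

```text
t 23.3 tcp [ 0.4479 -0.2617  0.2006] F [-0.3 -0.7  0.2] op 0.0213
[[-0.058  0.001 -0.998]
 [ 0.998 -0.001 -0.058]
 [-0.001 -1.    -0.001]]
q [ 0.355  0.085  0.093  1.829 -0.008  1.227  2.08 ]
```

View pics/w14.png

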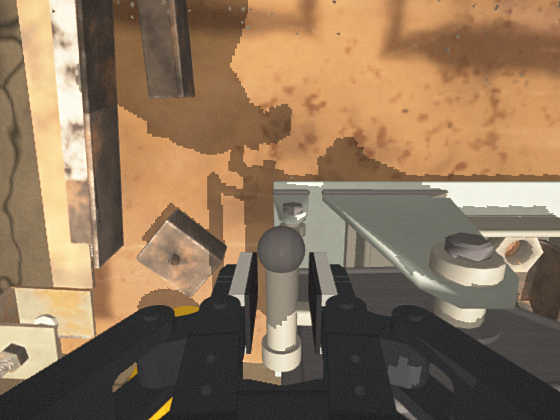

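View pics/side14.png

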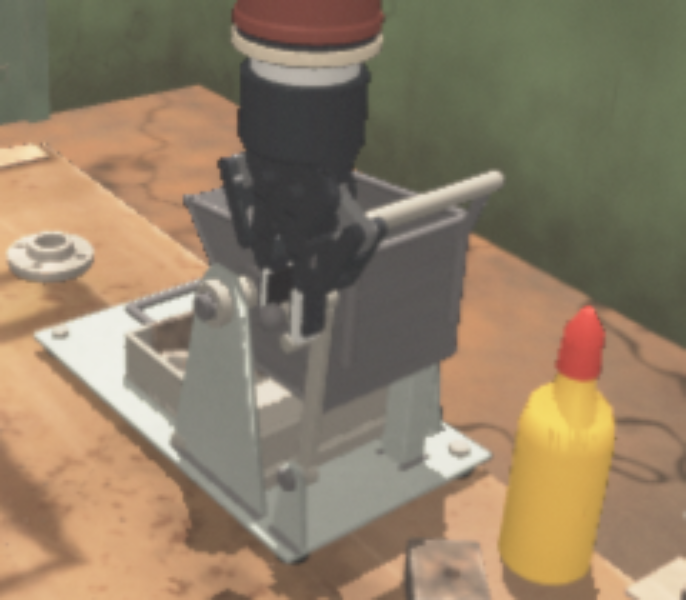

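>>> jog_arm(moves="0.25 0.2 0 0 0 0 0;0.25 0.2 0 0 0 0 0;0.25 0.1 0 0 0 0 0;0.25 0 0 0 0 0 0")

```text
time: 23.8
tcp_pos: [0.4473, -0.2499, 0.1998]
tool_rot: [[-0.057, 0.001, -0.998], [0.998, -0.002, -0.057], [-0.002, -1.0, -0.001]]
force: [2.0, -4.0, -0.9]
opening: 0.0215
```

>>> jog_arm(moves="0.25 0.1 0 0 0 0 0;0.25 0.1 0 0 0 0 0;0.25 0 0 0 0 0 0")

```text
time: 24.1
tcp_pos: [0.4472, -0.2491, 0.1999]
tool_rot: [[-0.054, 0.003, -0.999], [0.998, -0.007, -0.054], [-0.007, -1.0, -0.003]]
force: [7.0, -20.2, -8.5]
opening: 0.0213
```

>>> jog_arm(moves="0.3 -0.2 0 0 0 0 0;0.4 -0.15 0 0 0 0 0;0.4 0 0 0 0 0 0;0.4 0 -0.7 0 0 0 0;0.4 0 -0.8 0 0 0 0")

```text
time: 24.6
tcp_pos: [0.4466, -0.2521, 0.2367]
tool_rot: [[-0.058, -0.002, -0.998], [0.998, 0.001, -0.058], [0.001, -1.0, 0.002]]
force: [0.0, -1.3, 0.7]
opening: 0.0343
```

>>> jog_arm(moves="0.4 0.8 -0.4 0.2 0 0 0;0.4 1 0 0 0 0 0;0.4 1 0 0 0 0 0;0.4 0.8 0 0 0 0 0;0.4 0 0 0 0 0 0")

```text
time: 25.1
tcp_pos: [0.4371, -0.1601, 0.2472]
tool_rot: [[-0.062, -0.0, -0.998], [0.998, 0.001, -0.062], [0.001, -1.0, -0.0]]
force: [0.3, 0.4, 0.1]
opening: 0.0342
```

```bash
python3 - <<'E'
from h import *
s=st(); f=grab_frame("wrist"); save(f,"w15.png")
for c,(x0,y0,x1,y1) in [("side",(220,150,460,360)),("scene",(220,90,400,290))]:
    g=grab_frame(c); cv2.imwrite("pics/%s15.png"%c,cv2.resize(g["frame"][y0:y1,x0:x1,::-1],None,fx=2.857,fy=2.857))
E
```

```text
t 25.1 tcp [ 0.4371 -0.1601  0.2472] F [0.3 0.4 0.1] op 0.0342
[[-0.062 -0.    -0.998]
 [ 0.998  0.001 -0.062]
 [ 0.001 -1.    -0.   ]]
q [ 2.610e-01 -5.000e-02 -5.000e-03  1.868e+00 -1.000e-03  1.323e+00
  1.889e+00]
```

View pics/side15.png

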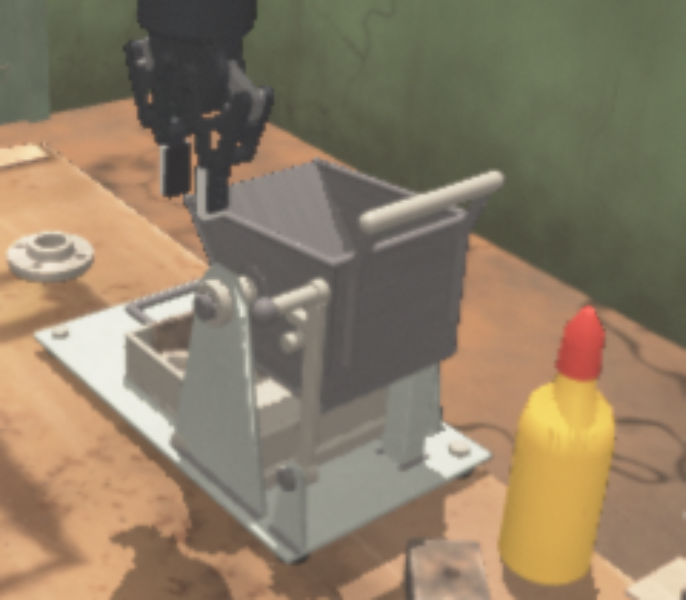

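View pics/w15.png

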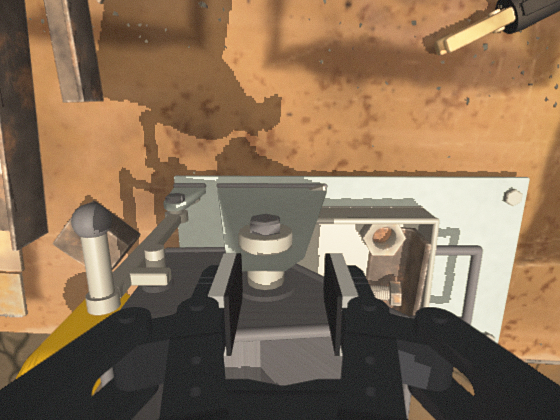

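View pics/scene15.png

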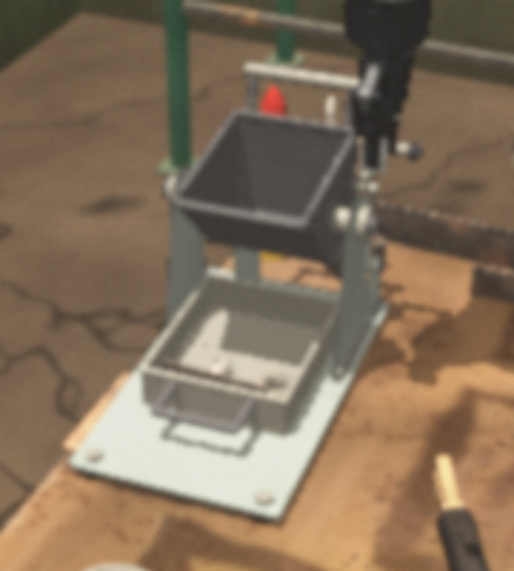

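```bash
python3 - <<'E'
import cv2,numpy as np
a=cv2.imread("pics/s5.png",0).astype(np.float32);b=cv2.imread("pics/side15.png",0).astype(np.float32)
for n,(x0,y0,x1,y1) in dict(handle=(120,280,200,325),traycorner=(115,320,180,400),ballpeg=(250,275,335,350),bar=(355,165,510,235),bottle=(495,300,625,590),block=(400,535,500,600),flange=(0,225,100,290),base=(270,450,500,560)).items():
    print(n,np.round(cv2.phaseCorrelate(a[y0:y1,x0:x1],b[y0:y1,x0:x1],cv2.createHanningWindow((x1-x0,y1-y0),cv2.CV_32F)),2))
from h import *
f=grab_frame("wrist"); s=status.state(); R=s["tool_rot"]
for u,v,z in [(437,220,.06),(481,249,.052),(528,178,.018)]:
    w=onz(f,u,v,z); print(np.round(R.T@(w-s["tcp_pos"]),4))
E
```

```text
Traceback (most recent call last):
ValueError: setting an array element with a sequence. The requested array has an inhomogeneous shape after 1 dimensions. The detected shape was (2,) + inhomogeneous part.
```

```bash
python3 - <<'E'
import cv2,numpy as np
a=cv2.imread("pics/s5.png",0).astype(np.float32);b=cv2.imread("pics/side15.png",0).astype(np.float32)
for n,(x0,y0,x1,y1) in dict(handle=(120,280,200,325),traycorner=(115,320,180,400),ballpeg=(250,275,335,350),bar=(355,165,510,235),bottle=(495,300,625,590),block=(400,535,500,600),flange=(0,225,100,290),base=(270,450,500,560)).items():
    d,r=cv2.phaseCorrelate(a[y0:y1,x0:x1].copy(),b[y0:y1,x0:x1].copy(),cv2.createHanningWindow((x1-x0,y1-y0),cv2.CV_32F)); print(n,np.round(d,2),round(r,2),"pic px x2.857")
from h import *
f=grab_frame("wrist"); s=status.state(); R=s["tool_rot"]
for u,v,z in [(437,220,.06),(481,249,.052),(528,178,.018)]:
    w=onz(f,u,v,z); print(np.round(R.T@(w-s["tcp_pos"]),4))
E
```

```text
handle [-0.02  0.62] 0.74 pic px x2.857
traycorner [-0.07 -0.13] 0.5 pic px x2.857
ballpeg [-2.82 -2.27] 0.36 pic px x2.857
bar [0.06 0.04] 0.86 pic px x2.857
bottle [ 0.5  -0.04] 0.99 pic px x2.857
block [ 0.03 -0.06] 1.01 pic px x2.857
flange [ 0.01 -0.01] 1.01 pic px x2.857
base [0.   0.02] 0.94 pic px x2.857
[ 0.1449  0.187  -0.0401]
[ 0.1946  0.195  -0.0726]
[ 0.25    0.229  -0.0093]
```

>>> jog_arm(moves="0 1 0 0 0 0 0;0 1 0 0 0 0 0;0 1 0 0 0 0 0;0 1 0 0 0 0 0;0 1 0 -0.5 0 0 0")

```text
time: 25.8
tcp_pos: [0.4417, -0.038, 0.2472]
tool_rot: [[-0.055, -0.0, -0.998], [0.998, -0.0, -0.055], [-0.0, -1.0, 0.0]]
force: [0.4, -0.0, -0.1]
opening: 0.0
```

>>> jog_arm(moves="0 0.95 0 -1 0 0 0;0 0.95 0 -1 0 0 0;0 0.95 0 -1 0 0 0;0 0.95 0 -1 0 0 0;0 0 0 0 0 0 0")

```text
time: 26.3
tcp_pos: [0.5385, 0.0659, 0.2462]
tool_rot: [[-0.061, -0.001, -0.998], [0.998, 0.002, -0.061], [0.002, -1.0, 0.001]]
force: [0.6, -0.3, -0.0]
opening: 0.0001
```

```bash
python3 - <<'E'
from h import *
s=st(); f=grab_frame("wrist"); save(f,"w16.png"); R=s["tool_rot"]
print(proj(f,s["tcp_pos"]),proj(f,[*s["tcp_pos"][:2],.052]))
E
```

```text
t 26.3 tcp [0.5385 0.0659 0.2462] F [ 0.6 -0.3 -0. ] op 0.0001
[[-0.061 -0.001 -0.998]
 [ 0.998  0.002 -0.061]
 [ 0.002 -1.     0.001]]
q [ 0.03   0.122 -0.254  1.695  0.03   1.329  1.403]
[280.56660123 271.96700051] [281.32250248 176.3985106 ]
```

View pics/w16.png

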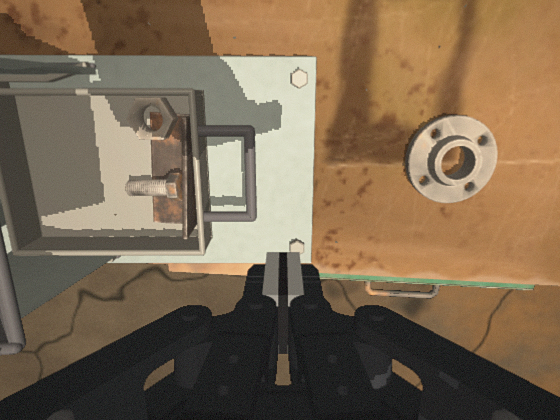

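>>> jog_arm(moves="0 0 1 0 0 0 0;0 0 1 0 0 0 0;0 0 1 0 0 0 0;0 0 1 0 0 0 0;0 0 1 0 0 0 0")

```text
time: 26.85
tcp_pos: [0.5363, 0.0608, 0.1212]
tool_rot: [[-0.055, -0.0, -0.998], [0.998, -0.001, -0.055], [-0.001, -1.0, 0.0]]
force: [0.5, 0.3, -1.4]
opening: -0.0001
```

>>> jog_arm(moves="0 0 1 0 0 0 0;0 0 1 0 0 0 0;0 0 1 0 0 0 0;0 0 0 0 0 0 0;0 -0.3 0 0 0 0 0")

```text
time: 27.35
tcp_pos: [0.5369, 0.055, 0.0475]
tool_rot: [[-0.058, -0.001, -0.998], [0.998, 0.0, -0.058], [0.0, -1.0, 0.001]]
force: [0.3, -0.2, 0.4]
opening: -0.0002
```

>>> jog_arm(moves="0 -0.15 0 0 0 0 0;0 -0.1 0 0 0 0 0;0 0 0 0 0 0 0")

```text
time: 27.65
tcp_pos: [0.5385, 0.0495, 0.0487]
tool_rot: [[-0.058, 0.003, -0.998], [0.998, 0.001, -0.058], [0.001, -1.0, -0.003]]
force: [-0.1, 4.1, 2.0]
opening: -0.0002
```

>>> jog_arm(moves="0 -0.1 0 0 0 0 0;0 -0.1 0 0 0 0 0;0 0 0 0 0 0 0")

```text
time: 27.95
tcp_pos: [0.539, 0.0477, 0.0492]
tool_rot: [[-0.06, 0.003, -0.998], [0.998, 0.004, -0.06], [0.004, -1.0, -0.004]]
force: [-3.4, 13.1, 9.5]
opening: -0.0002
```

>>> jog_arm(moves="0 -0.12 0 0 0 0 0;0 0 0 0 0 0 0;0 0 0 0 0 0 0")

```text
time: 28.25
tcp_pos: [0.5398, 0.0454, 0.0501]
tool_rot: [[-0.061, 0.005, -0.998], [0.998, 0.004, -0.061], [0.004, -1.0, -0.005]]
force: [-3.5, 13.9, 14.0]
opening: -0.0001
```

>>> jog_arm(moves="0 0.5 0 0 0 0 0;0 0.3 0 0 0 0 0;0 0 0.3 0 0 0 0;0 0 0.1 0 0 0 0;0 0 0 0 0 0 0")

```text
time: 28.75
tcp_pos: [0.536, 0.06, 0.0361]
tool_rot: [[-0.057, -0.002, -0.998], [0.998, -0.001, -0.057], [-0.001, -1.0, 0.002]]
force: [0.3, 0.3, 0.1]
opening: -0.0005
```

>>> jog_arm(moves="0 -0.3 0 0 0 0 0;0 -0.2 0 0 0 0 0;0 -0.1 0 0 0 0 0;0 0 0 0 0 0 0")

```text
time: 29.15
tcp_pos: [0.5371, 0.0522, 0.0371]
tool_rot: [[-0.062, -0.0, -0.998], [0.998, 0.007, -0.062], [0.007, -1.0, -0.0]]
force: [-1.2, 21.8, -2.7]
opening: -0.0003
```

>>> jog_arm(moves="0 0.5 0 0 0 0 0;0 0.4 0 0 0 0 0;0 0 -1 0 0 0 0;0 0 -1 0 0 0 0;0 0 -1 0 0 0 0")

```text
time: 29.65
tcp_pos: [0.5362, 0.0678, 0.1129]
tool_rot: [[-0.057, -0.0, -0.998], [0.998, -0.001, -0.057], [-0.001, -1.0, 0.0]]
force: [0.6, -0.1, -0.3]
opening: 0.0002
```

>>> jog_arm(moves="0 0 -1 0 0 0 0;0 0 -1 0 0 0 0;0 0 -1 0 0 0 0;0 0 -1 0 0 0 0;0 0 0 0 0 0 0")

```text
time: 30.15
tcp_pos: [0.5381, 0.0681, 0.2159]
tool_rot: [[-0.056, 0.006, -0.998], [0.998, 0.0, -0.056], [-0.0, -1.0, -0.006]]
force: [-0.4, 0.6, -0.1]
opening: 0.0002
```

```bash
python3 - <<'E'
from h import *
s=st(); f=grab_frame("wrist"); save(f,"w17.png")
for c,(x0,y0,x1,y1) in [("side",(220,150,460,360))]:
    g=grab_frame(c); cv2.imwrite("pics/%s17.png"%c,cv2.resize(g["frame"][y0:y1,x0:x1,::-1],None,fx=2.857,fy=2.857))
E
```

```text
t 30.15 tcp [0.5381 0.0681 0.2159] F [-0.4  0.6 -0.1] op 0.0002
[[-0.056  0.006 -0.998]
 [ 0.998  0.    -0.056]
 [-0.    -1.    -0.006]]
q [ 0.026  0.135 -0.256  1.743  0.037  1.262  1.388]
```

View pics/w17.png

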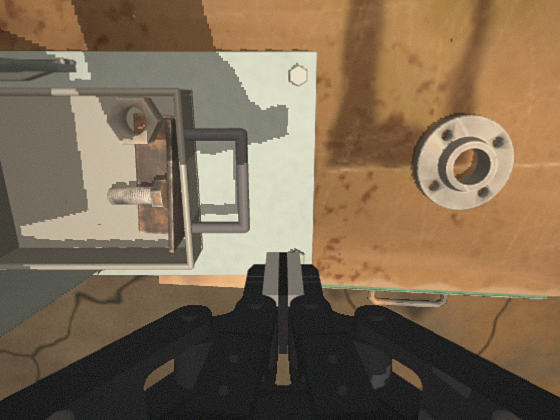

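View pics/side17.png

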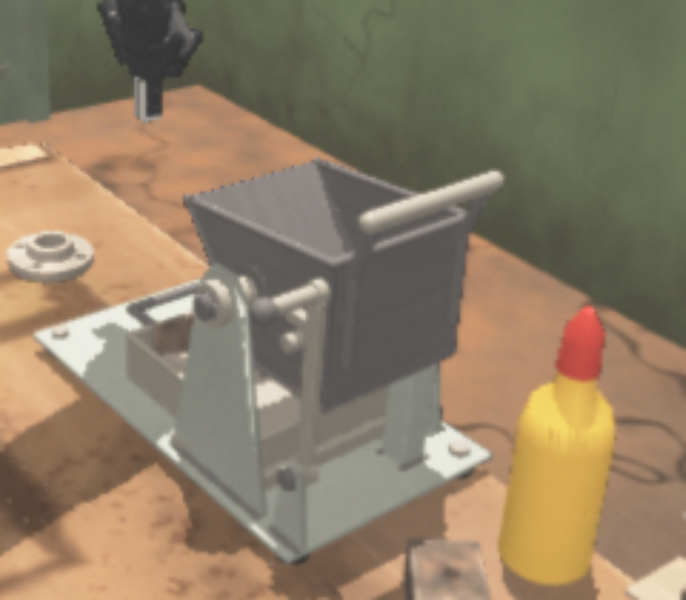

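The final pictures show the skip upright and empty, the hook over its pin, the tray home with nut (138,120), bolt (135,193) and angle (155,190) in it, and the bystanders where they stood.

```bash
python3 -c "
from workcell import bot
print(bot.sign_off())"
```

```text
the job is handed in; nothing more can be done
None
```

The job is handed in at about 30 s of the 70 s allowed, done in the order you asked.

I pinched the tray handle, straightened the tray and slid it against its stop. I then swung the hook clear, tipped the skip by its bar to about 1.73 rad and checked that all three pieces had dropped. After that I stood the skip back on its rest, closed the hook onto its stop and gave the tray a final push home.

**Last checks**
- **Tray:** it met a firm stop at 17 N, and again at 22 N in the final push. The nut, bolt and angle all show in it.
- **Skip:** it is empty. The tipping bar stands at the same place in the side picture as before tipping, to well under a pixel.
- **Hook:** it was pushed to its stop at 20 N and its nose is over the pin. Its ball sits about 1 pixel, roughly 2 mm, further closed than at the start.
- **Bystanders:** the block, bottle and flange had not moved in the side picture after the hook was closed. They look the same in the final pictures.
- **Forces:** no reading passed about 25 N, against limits of 40 N and 120 N.

**What disagreed**
- After the pour, one wrist-camera measurement hinted the handle might be 2–3 mm out, while the side view showed no shift. That is why I pushed the tray again.
- My first try at that push had the fingers too high. They rode up on the handle bar with about 14 N, so I backed off and pushed lower.

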